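Bring a bottle to the block heater and wait above its bore

ROBOT

A 7-joint arm with a two-finger parallel gripper is mounted at the origin on a cart in front of the work surface, level with it; the furniture and walls round the work are solid. World frame = base frame: x ahead of the robot, y to its left, z up, the work surface at z = 0. Lengths are in m, angles in rad, forces in N, time in s.
With the tool pointing down it reaches from about 0.425 to 0.925 m from the base axis. Payload 6.8 kg.
Tool frame: the origin (TCP) lies at the very end of the fingers, on their centre line; the grasp point (between the pads) lies 19 mm behind it (r.grip_point_offset is the distance from the TCP to the grasp point, in m); z points along the fingers, y is the line along which they close (so a half turn about z gives the same grasp; the last joint's range is limited). The gripper opens to 85 mm and grips with 20 to 120 N. Pads are 22 mm wide; open, the fingers measure 114 mm over their backs; the gripper's body (76 mm by 85 mm) begins 54 mm behind the grasp point. The pads swing forward as they close: fully open they stand 13 mm farther back than shut.
Start: joints at [-1.327, 0.477, 0.022, 1.555, -0.011, 1.109, -0.083], TCP at [0.233, 0.634, 0.231] pointing down, gripper open.
Joint ranges: [-2.96, 2.96], [-0.34, 2.1], [-1.41, 1.46], [0.24, 2.44], [-1.37, 4.51], [0.17, 1.92], [-2.96, 2.96]. Speed limits (rad/s): [2.39, 2.39, 3.14, 3.14, 3.14, 3.14, 3.14].

INTERFACE

Orientations are given as a rotation vector (axis times angle).
In Python, from bench import status, eyes, r gives the robot as it stands.
- The arm moves only by the shell command python3 -m crank 'ROWS' [OPENING] [FORCE]. ROWS is JSON, a list of rows, each a list of 6 numbers: the shift along the tool's x, y, z normalised to -1 to 1, where 1 is 0.02 m, then the turn, a rotation vector about the tool's x, y, z normalised to -1 to 1, where 1 is 45 degrees. A call has 1 to 12 rows; each row shifts and turns the commanded pose from where the row before left it, along the tool's axes as they then stand; what a row does not reach is not made up. A row lasts 1/10 s, in which the tool goes at most 50 mm and 8.59 degrees, less where a joint would pass 70% of its speed; a pose out of reach is approached as far as the arm can. A call with a number of a shift or a turn outside -1 to 1 is refused whole. A call with a gripper value outside its range is refused whole. OPENING is the opening, from 0 (shut) to 1 (fully open), set as the call begins (- or left out, the last holds). The fingers move at their own pace and stop on an object; FORCE is the grip in N (left out, the last holds). Time passes only in rows, so rows that do not move let the fingers close. It gives the time, the measured TCP pose, the force, the opening and the grip force at its end, in the units of the state.
- status.get_obs(): the state, without advancing time (a new reading comes with each control period).
- eyes.grab_frame(name): name is "side" or "top"; returns a dict with "image" (400x640x3 uint8, red, green, blue), "depth" (400x640 float32, m along the optical axis (not along the pixel's ray), 0 where there is no reading), "fovy" (degrees; the focal length in pixels is half the picture's height over the tangent of half this angle, whatever the lens; pixels are square), "cx", "cy" (the principal point, pixels), "world_to_cam" (4x4, takes a point from world to camera coordinates). Camera axes: x right, y up, looking along -z (the intrinsics and any distortion apply to the point x, -y, -z); pixel columns grow to the right and rows downward; lengths in m; the calibration is good to about 2 mm. A picture is of the moment at which its call begins.
- r.hand_in(): hands the job in; it is judged then, once.
The state is a dict: "clock": time; "joints": joint angles; "qvel": joint speeds; "tau": joint torques, N m; "tcp_pos": TCP position; "orientation": TCP orientation; "contact_force": force on the tool from outside, world axes, zero at the start; "moment": the same for the moment, N m; "grip_width": finger opening in m; "gripper_force": force on a finger pad.
Only numpy, scipy, OpenCV 4.12 (cv2) and the standard library are available. Lean on these libraries where they do the work, as an engineer would, in place of code of your own. Each camera call takes 0.05 s, during which the arm holds its last target. There are 200 camera calls.

TASK

Grip the red-capped bottle in the lipped dock by its cap, slide it out along the lane from under the blue lips, carry it over the tube rack, and hold it upright about a centimetre above the large round bore of the block heater, centred on the bore and ready to be lowered. The heater is still warming up, so the bottle must never touch it; finish while still holding the bottle there, motionless. Leave the tube rack, the small beaker and the measuring cylinder where they stand.

Things in the scene. Friction and masses are not known exactly. Their poses are not given: they have to be found in the camera images.
- bottle: White reagent bottle with a red screw cap, about 0.26 kg, 60 mm in diameter, 124 mm tall. Origin: centre of its underside; z up. The body reaches 80 mm above the origin; neck and cap, 36 mm in diameter, are graspable from 82 to 118 mm. It starts standing in the dock, under the lips.
- dock: Fixed grey bottle dock, 220 x 84 mm, 108 mm high. Origin: centre of its underside. A straight lane 66 mm wide, floor 8 mm above the origin, runs along its x: open at -x, end wall at +x. From x = -20 to +110 mm it has side walls and two blue lips above it, with a 46 mm slot between them. From x = -20 to -110 mm is an apron, open above, with kerbs 17 mm high.
- tube_rack: Loose clear rack with test tubes, 64 mm (its x) by 192 mm (its y), 105 mm high including tubes. Origin: centre of its underside. It stands between the dock and the heater with its long side pointing away from the robot.
- heater: Fixed white block heater, 128 x 178 mm, its aluminium top face 60 mm above the origin (centre of its underside). The large bore (point bore) is for the bottle; one of two small bores holds an orange-capped vial whose top stands 77 mm above the heater's origin, 81 mm sideways from the large bore's axis.
- bore (a point): Centre of the mouth of the heater's large bore, level with the aluminium top face, 60 mm above the work surface. The bore is 73 mm in diameter, 40 mm deep, upright.
- beaker: Loose small glass beaker, 50 mm wide, 58 mm tall, a bystander behind the work. Origin: centre of its underside.
- cylinder: Loose measuring cylinder, foot 50 mm wide, 168 mm tall, a bystander behind the work. Origin: centre of its underside.
- lips (a point): Centre of the slot between the blue lips of the dock, level with their tops: 108 mm above the dock's origin, 100 mm above the bottle's, so the topmost 18 mm of the cap's grip zone stands above them. The lips are 6 mm thick; under them the bottle can be raised at most about 13 mm and not taken out.
- clear (a point): Point on the apron's floor, 68 mm to -x of the dock's origin; axes as the dock's. With the bottle's origin here it is 18 mm clear of the lips and can be lifted straight up.
Mind the look-alikes: they are no part of the job. Leave any purple look-alike of the bottle alone.

How it is judged:
By the outcome, as a careful person would: the job done as asked, in the order asked, and still so for the second after the job is handed in, while the arm keeps its last pose, push and grip.
It also fails if it takes over 48 s, if anything falls off the work surface, if the arm or the gripper's body presses on something with over 40 N, if the wrist force passes 120 N, or if a joint passes its speed limit or range.

## Working session

There is one attempt and no reset: what is moved stays moved. The work goes in short steps, Python scripts to look and compute and a shell command to move; the robot and the scene stay as the last step left them, time stands still between calls to the robot, and variables do not carry over. Pictures are saved under pics/ and viewed, at most 10 in all, crops included, and the job is handed in when it is done.

```bash
mkdir -p pics; ls; python3 - <<'E'
from bench import status, eyes, r
import cv2,numpy as np
o=status.get_obs();print(o)
for n in("side","top"):
    f=eyes.grab_frame(n);np.save(f"pics/{n}0.npy",f,allow_pickle=True)
    cv2.imwrite(f"pics/{n}0.png",f["image"][:,:,::-1])
    print(n,{k:v for k,v in f.items() if k not in("image","depth")})
E
```

```text
pics
{'clock': 0.0, 'joints': array([-1.32708394,  0.47779389,  0.02232696,  1.55645876, -0.01149125,
        1.10934454, -0.08312479]), 'qvel': array([-0.00047809, -0.00226498,  0.0004828 , -0.00046818, -0.0012654 ,
        0.00123279, -0.00028824]), 'tau': array([ 8.00603743e-05, -5.96431446e+01,  1.60795480e+00, -2.81200737e+01,
        1.24143870e-02,  9.22142935e-03,  1.33849625e-05]), 'tcp_pos': array([0.23240471, 0.63307845, 0.23032658]), 'orientation': array([-5.49728404e-01, -3.09292984e+00,  2.93262065e-03]), 'contact_force': array([-0.74050082, -0.08684949,  0.25852799]), 'moment': array([-0.00510508,  0.06449043, -0.00072726]), 'gripper_force': 0.0, 'grip_width': 0.08542576009866609}
side {'fovy': 46.573298881072425, 'cx': 321.8550774574182, 'cy': 186.3437331706971, 'world_to_cam': array([[ 0.97316172, -0.2289754 ,  0.02294631, -0.57515345],
       [ 0.06650369,  0.375294  ,  0.924517  , -0.12161591],
       [-0.22030326, -0.89817854,  0.38044946, -1.31437783],
       [ 0.        ,  0.        ,  0.        ,  1.        ]])}
top {'fovy': 56.300126617736005, 'cx': 319.86506190114403, 'cy': 199.68881521826574, 'world_to_cam': array([[ 0.02020934, -0.99977632,  0.00623666, -0.0161878 ],
       [ 0.99350122,  0.02078058,  0.11190841, -0.56820589],
       [-0.11201298,  0.00393454,  0.99369895, -0.92412822],
       [ 0.        ,  0.        ,  0.        ,  1.        ]])}
```

View pics/top0.png

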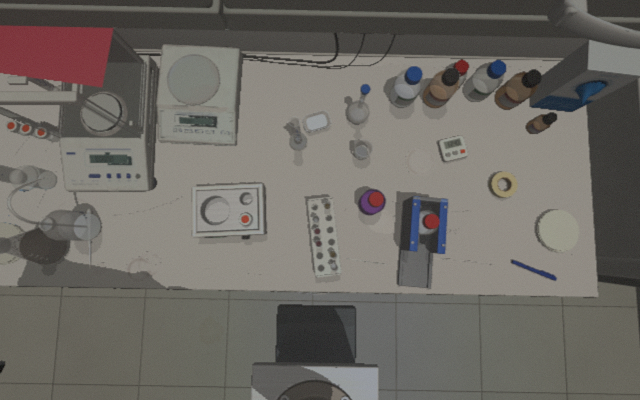

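View pics/side0.png

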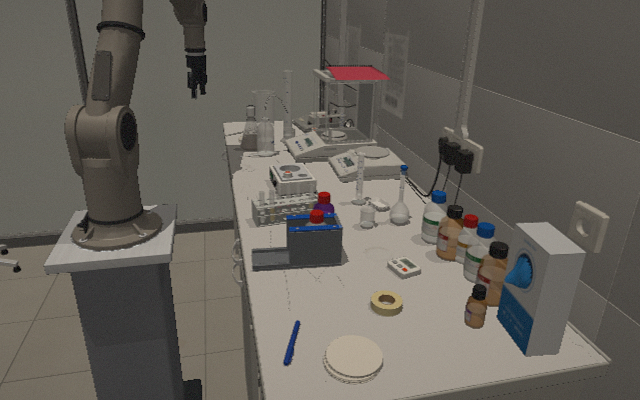

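Candidates, top view: the red cap between the blue lips (431,222), which is the target; the purple bottle's red cap (376,199); a red cap in the back row (461,67); the heater's orange vial (245,219). The dock's apron points towards the robot, and the large bore is at (217,210).

```bash
cat > h.py <<'E'
import numpy as np,cv2
def pts(f):
    H,W=f["depth"].shape;F=H/2/np.tan(np.radians(f["fovy"]/2))
    v,u=np.mgrid[:H,:W];d=f["depth"]
    c=np.stack([(u-f["cx"])/F*d,-(v-f["cy"])/F*d,-d,np.ones_like(d)],-1)
    P=(c@np.linalg.inv(f["world_to_cam"]).T)[...,:3];P[d==0]=np.nan
    return P
def ray(f,u,v,z):
    H=f["depth"].shape[0];F=H/2/np.tan(np.radians(f["fovy"]/2));M=np.linalg.inv(f["world_to_cam"])
    d=M[:3,:3]@np.array([(u-f["cx"])/F,-(v-f["cy"])/F,-1]);o=M[:3,3]
    return o+d*(z-o[2])/d[2]
def blobs(m,a=15):
    n,l,s,c=cv2.connectedComponentsWithStats(m.astype(np.uint8))
    return [(c[i].round(1),s[i],l==i) for i in range(1,n) if s[i][4]>=a]
E
python3 - <<'E'
from h import *
np.set_printoptions(precision=4,suppress=True)
for n in("top","side"):
    f=np.load(f"pics/{n}0.npy",allow_pickle=True).item();P=pts(f)
    hsv=cv2.cvtColor(f["image"],cv2.COLOR_RGB2HSV);h,s,v=cv2.split(hsv)
    for nm,m in(("red",((h<8)|(h>172))&(s>170)&(v>70)),("blue",(h>105)&(h<125)&(s>170)&(v>50))):
        for c,st,k in blobs(m,25):
            q=P[k];print(n,nm,c,st,"med",np.nanmedian(q,0),"zmax",np.nanpercentile(q[:,2],95))
            if nm=="blue" and n=="top": print(cv2.minAreaRect(np.argwhere(k)[:,::-1].astype(np.float32)))
    if n=="top":
        Z=P[...,2];print("table z",np.nanmedian(Z[270:285,150:280]))
        for a,b in(((190,217),(0,0)),):pass
        print("max height in left x<0.7", [(int(u),round(float(np.nanmax(Z[170:290,u:u+40])),3)) for u in range(0,520,40)])
        print("all max",[(int(u),round(float(np.nanmax(Z[:,u:u+40])),3)) for u in range(0,640,40)])
        for u,v in((400,285),(432,285),(217,210),(324,236)):print((u,v),P[v,u])
f=np.load("pics/top0.npy",allow_pickle=True).item()
a=cv2.resize(f["image"][180:300,180:270],None,fx=4,fy=4,interpolation=cv2.INTER_CUBIC)
b=cv2.resize(f["image"][180:300,370:460],None,fx=4,fy=4,interpolation=cv2.INTER_CUBIC)
cv2.imwrite("pics/crop1.png",np.hstack([a,b])[:,:,::-1])
E
```

```text
top red [462.2  65.5] [457  61  11  11  47] med [ 0.8913 -0.3405  0.1236] zmax 0.12574929901170293
top blue [500.   67.9] [494  62  11  11  34] med [ 0.8773 -0.4254  0.1407] zmax 0.14268881536036385
((499.5000305175781, 68.00000762939453), (8.049844741821289, 11.180339813232422), 26.56505012512207)
table z -0.0005266413380558554
max height in left x<0.7 [(0, 0.251), (40, 0.175), (80, 0.091), (120, 0.066), (160, 0.064), (200, 0.078), (240, 0.08), (280, 0.108), (320, 0.107), (360, 0.127), (400, 0.135), (440, 0.113), (480, 0.023)]
all max [(0, 0.762), (40, 0.763), (80, 0.764), (120, 0.764), (160, 0.765), (200, 0.766), (240, 0.767), (280, 0.768), (320, 0.769), (360, 0.77), (400, 0.771), (440, 0.771), (480, 0.773), (520, 0.775), (560, 0.782), (600, 0.781)]
(400, 285) [ 0.3565 -0.2124  0.0157]
(432, 285) [ 0.356  -0.2997 -0.0036]
(217, 210) [0.5374 0.2599 0.0204]
(324, 236) [ 0.4757 -0.0163  0.0611]
side red [323.6 197.4] [318 192  12  12 121] med [ 0.559  -0.1459  0.1191] zmax 0.1253091125788386
side red [316.2 216. ] [310 210  14  13 159] med [ 0.5106 -0.2716  0.1274] zmax 0.1328161166163833
side red [470.4 220.6] [464 214  14  14 155] med [ 0.8833 -0.3505  0.1191] zmax 0.12488870207440653
side blue [438.2 196.5] [432 190  14  13 101] med [ 0.8524 -0.2328  0.1351] zmax 0.14193575309338102
side blue [328.9 215.2] [324 213  12   5  40] med [ 0.5525 -0.2348  0.1075] zmax 0.1096836013032413
side blue [297.5 216.6] [287 215  22   5  80] med [ 0.4723 -0.2291  0.1079] zmax 0.10993115740446346
side blue [485.5 230.4] [477 222  18  16 140] med [ 0.8732 -0.4319  0.1343] zmax 0.14200146850586
side blue [313.5 227.7] [289 225  50   7 189] med [ 0.4976 -0.2953  0.1077] zmax 0.10957339984668747
side blue [291.1 343.9] [284 321  15  44 184] med [ 0.3955 -0.5741  0.0104] zmax 0.012671650216856189
```

View pics/crop1.png

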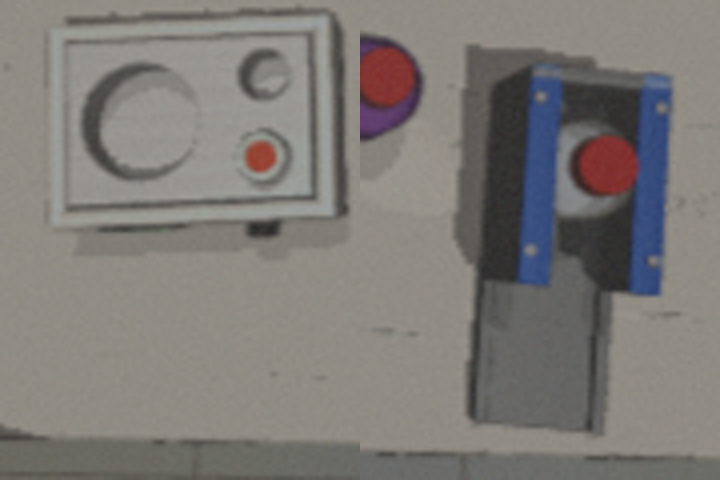

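The crop confirms the target: red cap on a white bottle between the blue lips (full image ~432,221), bore disc at ~(215,210), vial at (245,219). Next: fitting the centres.

```bash
cat >> h.py <<'E'
def loc(f):
    P=pts(f);Z=P[...,2];V,U=np.mgrid[:400,:640]
    h,s,v=cv2.split(cv2.cvtColor(f["image"],cv2.COLOR_RGB2HSV))
    out={}
    roi=(U>380)&(U<460)&(V>185)&(V<300)
    m=roi&((h<10)|(h>170))&(s>120)&(Z>.12)
    c,st,k=max(blobs(m,8),key=lambda b:b[1][4])
    top=k&(Z>.129);out["cap"]=(c,st[4],ray(f,*np.argwhere(top).mean(0)[::-1],.132),top.sum())
    m=roi&(h>100)&(h<130)&(s>100)&(abs(Z-.108)<.006);L=[]
    for c,st,k in blobs(m,25):
        q=P[k][:,:2];ctr,sz,a=cv2.minAreaRect(q.astype(np.float32))
        d=q-q.mean(0);e=np.linalg.svd(d,full_matrices=False)[2][0];L.append(q.mean(0));out["lip%d"%len(L)]=(ctr,sz,a,np.degrees(np.arctan(e[1]/e[0])))
    return out
E
python3 - <<'E'
from h import *
np.set_printoptions(precision=4,suppress=True)
f=np.load("pics/top0.npy",allow_pickle=True).item();P=pts(f);Z=P[...,2]
for k,x in loc(f).items():print(k,x)
V,U=np.mgrid[:400,:640]
# bore: pixels inside heater well below its top face
m=(U>190)&(U<268)&(V>182)&(V<238)
print("heater top z",np.nanmedian(Z[m&(Z>.055)&(Z<.066)]))
q=P[m&(Z>.05)&(Z<.07)];print("heater rect",cv2.minAreaRect(q[:,:2].astype(np.float32)))
for c,st,k in blobs(m&(Z<.05)&(U>198)&(U<234)&(V>192)&(V<228),40):
    cn=max(cv2.findContours(k.astype(np.uint8),0,1)[0],key=cv2.contourArea)
    (cx,cy),ax,an=cv2.fitEllipse(cn);print("hole",c,st,(cx,cy),ax,ray(f,cx,cy,.06))
E
```

```text
cap (array([431.5, 220.9]), np.int32(168), array([ 0.5137, -0.2595,  0.132 ]), np.int64(162))
lip1 ((0.5059981346130371, -0.2266198694705963), (0.01875317096710205, 0.11988511681556702), 85.56498718261719, np.float64(-4.226362395815082))
lip2 ((0.5014225244522095, -0.29096949100494385), (0.018252063542604446, 0.12002050131559372), 85.62326049804688, np.float64(-4.345586489290802))
heater top z 0.05870340081849784
heater rect ((0.5368282198905945, 0.22517506778240204), (0.12815172970294952, 0.17660990357398987), 3.618208646774292)
hole [214.7 210. ] [201 196  29  29 643] (214.71429443359375, 209.98626708984375) (27.137126922607422, 28.538305282592773) [0.5342 0.2548 0.06  ]
```

```bash
python3 -m crank '[[0,0,-0.5,0,0,0.165],[0,0,-0.5,0,0,0.165],[0,0,-0.5,0,0,0.165],[0,0,-0.5,0,0,0.165],[0,0,-0.5,0,0,0.165],[0,0,-0.5,0,0,0.165],[0,0,-0.5,0,0,0.165],[0,0,-0.5,0,0,0.165],[0,0,-0.5,0,0,0.165],[0,0,-0.5,0,0,0.165],[0,0,0,0,0,0],[0,0,0,0,0,0]]' 0.6 40
cat >> h.py <<'E'
from scipy.spatial.transform import Rotation as R
def togo(o,target,yaw=-4.3):
    M=R.from_rotvec(o["orientation"]).as_matrix()
    # desired: y along yaw, z down
    c,s=np.cos(np.radians(yaw)),np.sin(np.radians(yaw))
    D=np.array([[-s,c,0],[c,s,0],[0,0,-1.]]).T
    D=np.column_stack([[-s,c,0],[c,s,0],[0,0,-1.]])
    return "shift units(20mm)",(M.T@(np.array(target)-o["tcp_pos"])/.02).round(3),"turn units",(R.from_matrix(M.T@D).as_rotvec()/np.radians(45)).round(4)
E
python3 - <<'E'
from h import *
from bench import status
o=status.get_obs();print(o["clock"],o["tcp_pos"],o["joints"],o["grip_width"]);print(togo(o,[.45,.25,.33]),togo(o,[.5137,-.2595,.2]))
E
```

```text
clock: 1.3
tcp_pos: [0.2324, 0.6335, 0.3307]
orientation: [2.301, 2.138, -0.001]
contact_force: [-0.6, -0.0, -0.1]
grip_width: 0.0514
gripper_force: 0.0
1.3 [0.23239949 0.6335442  0.33072302] [-1.52104023  0.41890418  0.3028081   1.44556121 -0.12618303  1.29685844
 -1.28198427] 0.051361482698980006
('shift units(20mm)', array([-18.328,  12.256,   0.047]), 'turn units', array([-0.    ,  0.0008,  0.0022])) ('shift units(20mm)', array([-43.498,  17.299,   6.563]), 'turn units', array([-0.    ,  0.0008,  0.0022]))
```

```bash
python3 -m crank '[[-0.6,0.5,0,0,0,0],[-1,0.7,0,0,0,0],[-1,0.7,0,0,0,0],[-1,0.7,0,0,0,0],[-1,0.7,0,0,0,0],[-1,0.7,0,0,0,0],[-1,0.7,0,0,0,0],[-1,0.7,0,0,0,0],[-1,0.7,0,0,0,0],[-1,0.7,0,0,0,0],[-1,0.7,0,0,0,0],[-1,0.7,0,0,0,0]]'
python3 -m crank '[[-1,0.7,0,0,0,0],[-1,0.7,0,0,0,0],[-1,0.7,0,0,0,0],[-1,0.7,0,0,0,0],[-1,0.5,0,0,0,0],[-1,0.5,0,0,0,0],[-1,0.2,0,0,0,0],[-1,0.2,0,0,0,0],[-1,0.2,0,0,0,0],[-1,0.2,0,0,0,0],[-1,0.2,0,0,0,0],[-1,0.2,0,0,0,0]]'
python3 -m crank '[[-1,0.2,0,0,0,0],[-1,0.2,0,0,0,0],[-1,0.2,0,0,0,0],[-1,0.2,0,0,0,0],[-1,0.2,0,0,0,0],[-1,0.2,0,0,0,0],[-1,0.2,0.2,0,0,0],[-1,0.2,0.2,0,0,0],[-1,0.2,0.2,0,0,0],[-1,0.2,0.2,0,0,0],[-1,0.2,0.2,0,0,0],[-1,0.2,0.2,0,0,0]]'
python3 - <<'E'
from h import *
from bench import status
o=status.get_obs();print(o["clock"],o["tcp_pos"],o["joints"]);print(togo(o,[.5137,-.2595,.2]))
E
```

```text
clock: 2.5
tcp_pos: [0.379, 0.3872, 0.3307]
orientation: [2.304, 2.135, -0.002]
contact_force: [-0.6, 0.6, -0.3]
grip_width: 0.0514
gripper_force: 0.0
clock: 3.7
tcp_pos: [0.459, 0.1411, 0.3311]
orientation: [-2.304, -2.135, 0.0]
contact_force: [-0.6, -1.0, 0.8]
grip_width: 0.051
gripper_force: 0.0
clock: 4.9
tcp_pos: [0.4881, -0.1014, 0.3069]
orientation: [-2.304, -2.135, -0.0]
contact_force: [0.1, 0.1, -0.5]
grip_width: 0.0513
gripper_force: 0.0
4.9 [ 0.48810597 -0.10140458  0.30690792] [-0.66207309  0.12328287  0.82900178  1.91147379 -0.10025838  1.14894054
  0.1284259 ]
('shift units(20mm)', array([-7.789,  1.878,  5.339]), 'turn units', array([-0.0005, -0.0009, -0.0011]))
```

```bash
python3 -m crank '[[-0.97,0.23,0.6,0,0,0],[-0.97,0.23,0.6,0,0,0],[-0.97,0.23,0.6,0,0,0],[-0.97,0.23,0.6,0,0,0],[-0.97,0.24,0.6,0,0,0],[-0.97,0.24,0.6,0,0,0],[-0.97,0.24,0.6,0,0,0],[-0.6,0.14,0.6,0,0,0],[-0.37,0.1,0.3,0,0,0],[0,0,0,0,0,0],[0,0,0,0,0,0]]'
python3 - <<'E'
from h import *
from bench import status,eyes
o=status.get_obs();print(o["clock"],o["tcp_pos"],o["joints"]);print(togo(o,[.5137,-.2595,.095]))
fs=eyes.grab_frame("side");ft=eyes.grab_frame("top")
h=lambda f,a,b,c,d:cv2.resize(f["image"][a:b,c:d],None,fx=4,fy=4,interpolation=cv2.INTER_CUBIC)
cv2.imwrite("pics/c2.png",np.hstack([h(fs,140,270,260,360),h(ft,170,300,370,470)])[:,:,::-1])
P=pts(fs);hh,s,v=cv2.split(cv2.cvtColor(fs["image"],cv2.COLOR_RGB2HSV))
for c,st,k in blobs(((hh<8)|(hh>172))&(s>150)&(v>60),25):print(c,st,np.nanmedian(P[k],0))
E
```

```text
clock: 6.0
tcp_pos: [0.5144, -0.2575, 0.2055]
orientation: [-2.305, -2.135, -0.001]
contact_force: [-0.1, 0.5, 0.5]
grip_width: 0.0507
gripper_force: 0.0
6.0 [ 0.51440105 -0.25750228  0.20554068] [-0.24778615  0.42996156  0.79639351  1.86498746 -0.36306517  0.99758114
  0.62762792]
('shift units(20mm)', array([-0.105, -0.027,  5.527]), 'turn units', array([ 0.    , -0.0006, -0.0019]))
[359.2  73.2] [337  67  52  13 550] [0.849614   0.48198813 0.34850634]
[323.8 197.5] [318 192  12  12 124] [ 0.55946103 -0.1465612   0.11841633]
[316.2 216.1] [310 210  14  14 161] [ 0.51069089 -0.27184297  0.12791437]
[470.3 220.6] [463 214  15  14 168] [ 0.88423364 -0.34928136  0.11886974]
```

View pics/c2.png

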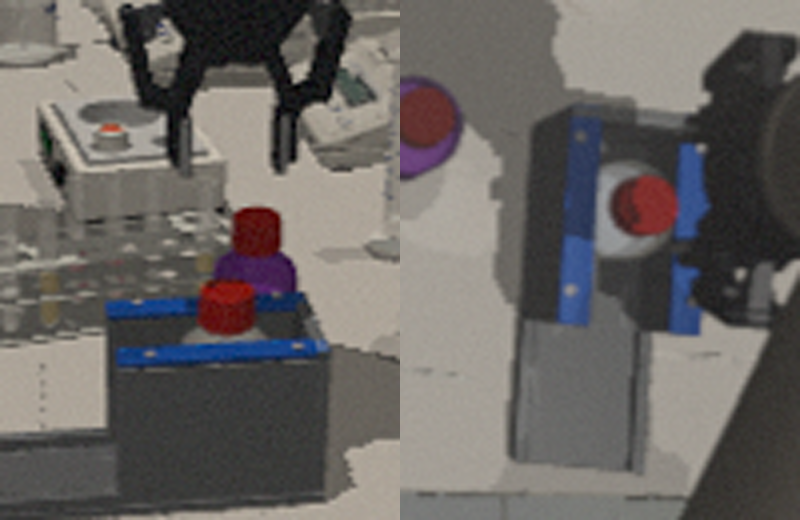

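Side crop: the gripper is above the cap, fingers along the lane on either side of it, 51 mm apart. The lane is empty. Descending.

```bash
python3 -m crank '[[-0.1,-0.03,0.3,0,0,0],[0,0,0.6,0,0,0],[0,0,0.6,0,0,0],[0,0,0.6,0,0,0],[0,0,0.6,0,0,0],[0,0,0.5,0,0,0],[0,0,0.3,0,0,0],[0,0,0.3,0,0,0],[0,0,0.3,0,0,0],[0,0,0.3,0,0,0],[0,0,0,0,0,0]]'
python3 -m crank '[[0,0,0.3,0,0,0],[0,0,0.3,0,0,0],[0,0,0.3,0,0,0],[0,0,0.3,0,0,0],[0,0,0.13,0,0,0],[0,0,0,0,0,0],[0,0,0,0,0,0]]'
```

```text
clock: 7.2
tcp_pos: [0.5134, -0.2595, 0.1166]
orientation: [-2.304, -2.134, 0.001]
contact_force: [0.0, -0.5, -0.7]
grip_width: 0.0514
gripper_force: 0.0
clock: 7.9
tcp_pos: [0.5138, -0.2599, 0.0907]
orientation: [2.305, 2.134, -0.0]
contact_force: [1.3, -0.2, 0.1]
grip_width: 0.0514
gripper_force: 0.0
```

```bash
python3 -m crank '[[0,0,0,0,0,0],[0,0,0,0,0,0],[0,0,0,0,0,0],[0,0,0,0,0,0],[0,0,0,0,0,0],[0,0,0,0,0,0]]' 0 60
python3 - <<'E'
from h import *
from bench import status,eyes
fs=eyes.grab_frame("side")
cv2.imwrite("pics/c3.png",cv2.resize(fs["image"][170:270,250:370],None,fx=5,fy=5,interpolation=cv2.INTER_CUBIC)[:,:,::-1])
E
```

```text
clock: 8.5
tcp_pos: [0.5138, -0.2599, 0.0911]
orientation: [2.305, 2.134, 0.0]
contact_force: [-1.9, 0.7, 5.2]
grip_width: 0.0345
gripper_force: 59.6
```

View pics/c3.png

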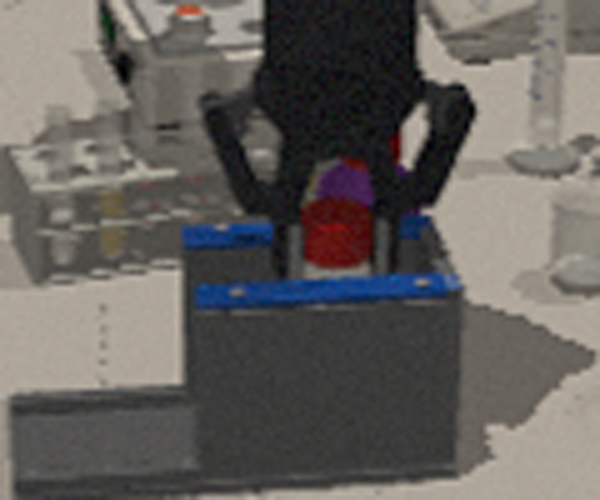

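Grip holds: cap centred between the pads, 34.5 mm wide, 60 N. I'll lift a few mm and slide out along the lane.

```bash
python3 -m crank '[[0,0,-0.1,0,0,0],[0,0,-0.1,0,0,0],[0,-0.1,0,0,0,0],[0,-0.3,0,0,0,0],[0,-0.4,0,0,0,0],[0,-0.4,0,0,0,0],[0,-0.4,0,0,0,0],[0,-0.4,0,0,0,0]]'
python3 - <<'E'
from h import *
from bench import status
o=status.get_obs();print(togo(o,[.391,-.2503,.095]))
E
```

```text
clock: 9.35
tcp_pos: [0.4729, -0.2566, 0.0947]
orientation: [-2.305, -2.134, -0.0]
contact_force: [0.7, 0.3, -2.0]
grip_width: 0.0347
gripper_force: 60.0
('shift units(20mm)', array([ 0.   , -4.108, -0.015]), 'turn units', array([-0.0002, -0.0002, -0.0028]))
```

```bash
python3 -m crank '[[0,-0.4,0,0,0,0],[0,-0.4,0,0,0,0],[0,-0.4,0,0,0,0],[0,-0.4,0,0,0,0],[0,-0.4,0,0,0,0],[0,-0.4,0,0,0,0],[0,-0.4,0,0,0,0],[0,-0.4,0,0,0,0],[0,-0.4,0,0,0,0],[0,-0.3,0,0,0,0],[0,-0.2,0,0,0,0],[0,0,0,0,0,0]]'
python3 - <<'E'
from h import *
from bench import status
o=status.get_obs();print(o["joints"],togo(o,[.391,-.2503,.095]))
E
```

```text
clock: 10.55
tcp_pos: [0.3916, -0.2503, 0.0947]
orientation: [-2.305, -2.134, -0.0]
contact_force: [-0.3, 0.6, -2.0]
grip_width: 0.0347
gripper_force: 59.9
[-0.15725493  0.41574128  0.72936129  2.20016264 -0.44649955  0.6733868
  0.80897702] ('shift units(20mm)', array([-0.001, -0.028, -0.016]), 'turn units', array([-0.0002, -0.0004, -0.0029]))
```

```bash
python3 -m crank '[[0,0,-0.3,0,0,0],[0,0,-0.6,0,0,0],[0,0,-0.8,0,0,0],[0,0,-0.8,0,0,0],[0,0,-0.8,0,0,0],[0,0,-0.8,0,0,0],[0,0,-0.8,0,0,0],[0,0,-0.8,0,0,0],[0,0,-0.8,0,0,0],[0,0,-0.8,0,0,0],[0,0,-0.5,0,0,0],[0,0,0,0,0,0]]'
python3 - <<'E'
from h import *
from bench import status,eyes
o=status.get_obs();print(o["joints"],togo(o,[.534,.255,.255]))
fs=eyes.grab_frame("side")
cv2.imwrite("pics/c4.png",cv2.resize(fs["image"][100:280,200:380],None,fx=3,fy=3,interpolation=cv2.INTER_CUBIC)[:,:,::-1])
E
```

```text
clock: 11.75
tcp_pos: [0.393, -0.2509, 0.2522]
orientation: [2.303, 2.133, 0.004]
contact_force: [0.4, 0.8, -3.4]
grip_width: 0.0348
gripper_force: 60.1
[-0.40264795  0.12102097  0.92844128  2.05522682 -0.11585893  1.01369751
  0.5065875 ] ('shift units(20mm)', array([25.761,  5.089, -0.12 ]), 'turn units', array([ 0.0042, -0.0001, -0.0023]))
```

View pics/c4.png

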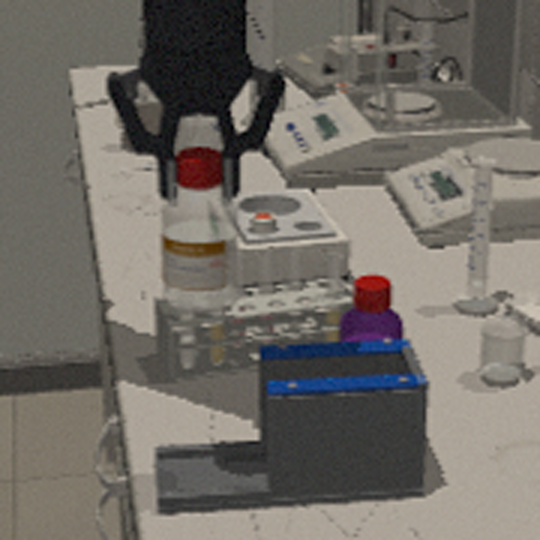

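Side crop: the bottle hangs upright below the fingers, well clear of dock and rack height. Next: carry it over the rack.

```bash
python3 -m crank '[[0.3,0.06,-0.1,0,0,0],[0.6,0.12,-0.1,0,0,0],[0.9,0.18,-0.1,0,0,0],[0.9,0.18,0,0,0,0],[0.9,0.18,0,0,0,0],[0.9,0.18,0,0,0,0],[0.9,0.18,0,0,0,0],[0.9,0.18,0,0,0,0],[0.9,0.18,0,0,0,0],[0.9,0.18,0,0,0,0],[0.9,0.18,0,0,0,0],[0.9,0.18,0,0,0,0]]'
python3 -m crank '[[0.9,0.18,0,0,0,0],[0.9,0.18,0,0,0,0],[0.9,0.18,0,0,0,0],[0.9,0.18,0,0,0,0],[0.9,0.18,0,0,0,0],[0.9,0.18,0,0,0,0],[0.9,0.18,0,0,0,0],[0.9,0.18,0,0,0,0],[0.9,0.18,0,0,0,0],[0.9,0.18,0,0,0,0],[0.9,0.18,0,0,0,0],[0.9,0.18,0,0,0,0]]'
python3 - <<'E'
from h import *
from bench import status
o=status.get_obs();print(o["joints"],togo(o,[.534,.255,.255]))
E
```

```text
clock: 13.0
tcp_pos: [0.4463, -0.0549, 0.2559]
orientation: [-2.305, -2.134, 0.003]
contact_force: [0.0, 0.1, -2.8]
grip_width: 0.0348
gripper_force: 60.1
clock: 14.2
tcp_pos: [0.5069, 0.1576, 0.2566]
orientation: [-2.305, -2.134, 0.0]
contact_force: [-0.7, -0.4, -2.6]
grip_width: 0.0348
gripper_force: 60.1
[-0.9208394   0.2337826   0.59739421  1.90077835 -0.15066137  1.0513796
 -0.33780907] ('shift units(20mm)', array([4.961, 0.978, 0.082]), 'turn units', array([-0.0001,  0.    , -0.0023]))
```

```bash
python3 -m crank '[[0.9,0.18,0,0,0,0],[0.9,0.18,0,0,0,0],[0.9,0.18,0,0,0,0],[0.9,0.18,0,0,0,0],[0.8,0.16,0,0,0,0],[0.4,0.08,0,0,0,0],[0.15,0.02,0,0,0,0],[0,0,0,0,0,0],[0,0,0,0,0,0]]'
python3 - <<'E'
from h import *
from bench import status,eyes
np.set_printoptions(precision=4,suppress=True)
V,U=np.mgrid[:400,:640]
for n,box in(("top",(198,234,192,228)),("side",(266,312,164,186))):
    f=np.load(f"pics/{n}0.npy",allow_pickle=True).item();P=pts(f);Z=P[...,2]
    roi=(P[...,0]>.47)&(P[...,0]<.61)&(P[...,1]>.2)&(P[...,1]<.31)
    for t in(.05,.054):
        for c,st,k in blobs(roi&(Z<t)&(Z>.005)&(U>box[0])&(U<box[1])&(V>box[2])&(V<box[3]),30):
            cn=max(cv2.findContours(k.astype(np.uint8),0,1)[0],key=cv2.contourArea)
            (cx,cy),ax,an=cv2.fitEllipse(cn)
            ext=[ray(f,*p,.0587)[:2] for p in cn[:,0]];cc,rr=cv2.minEnclosingCircle(np.float32(ext))
            print(n,t,c,st,ray(f,cx,cy,.06),"circle",cc,rr)
o=status.get_obs();print(togo(o,[.534,.255,.16]))
fs=eyes.grab_frame("side");ft=eyes.grab_frame("top")
np.save("pics/side5.npy",fs,allow_pickle=True)
h=lambda f,a,b,c,d,k:cv2.resize(f["image"][a:b,c:d],None,fx=k,fy=k,interpolation=cv2.INTER_CUBIC)
cv2.imwrite("pics/c5.png",np.hstack([h(fs,80,220,230,330,4),h(ft,140,280,180,280,4)])[:,:,::-1])
E
```

```text
clock: 15.1
tcp_pos: [0.5337, 0.2522, 0.2567]
orientation: [2.306, 2.133, -0.001]
contact_force: [-0.6, -0.7, -3.0]
grip_width: 0.0348
gripper_force: 60.1
top 0.05 [214.7 210. ] [201 196  29  29 643] [0.5342 0.2548 0.06  ] circle (0.5346742868423462, 0.25547531247138977) 0.035994093865156174
top 0.054 [214.6 209.9] [200 196  30  29 654] [0.5343 0.2552 0.06  ] circle (0.534907877445221, 0.2557550370693207) 0.03609621152281761
side 0.05 [289.5 169. ] [280 167  19   5  58] [0.5308 0.2444 0.06  ] circle (0.5294725298881531, 0.24786001443862915) 0.03161637857556343
side 0.054 [289.6 168.4] [280 166  20   6  83] [0.5327 0.2501 0.06  ] circle (0.5319533944129944, 0.2525956630706787) 0.03386333957314491
('shift units(20mm)', array([0.145, 0.006, 4.837]), 'turn units', array([-0.0002,  0.0006, -0.004 ]))
```

View pics/c5.png

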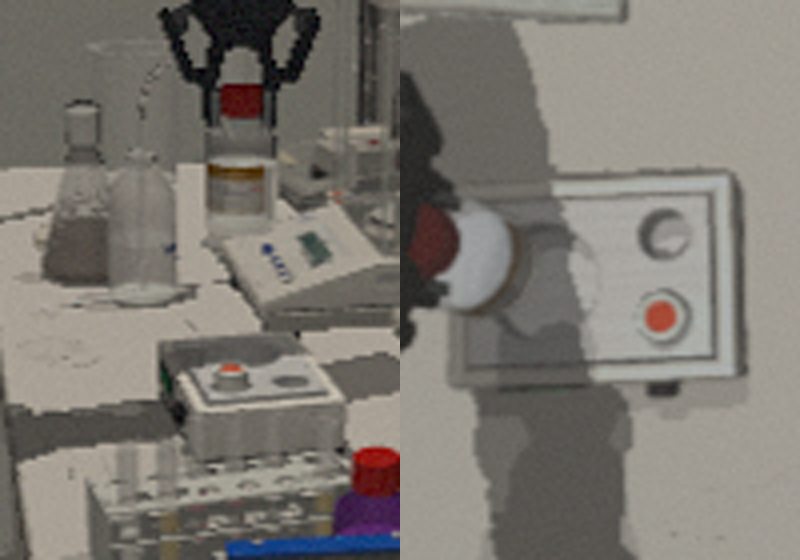

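Side crop: the bottle is upright above the heater (crop ~240,200; the large bore is in its shadow). Top crop: the bottle's base projects next to the bore, as parallax predicts. I'll check where the bottle axis lies relative to the TCP.

```bash
cat >> h.py <<'E'
from scipy.optimize import least_squares
def axis(f,tcp):
    P=pts(f).reshape(-1,3);b=tcp[2]-.0831
    for lo,hi in((.01,.03),(.03,.05),(.05,.075)):
        k=(P[:,2]>b+lo)&(P[:,2]<b+hi)&(np.hypot(P[:,0]-tcp[0],P[:,1]-tcp[1])<.045)
        q=P[k,:2]
        s=least_squares(lambda c:np.hypot(q[:,0]-c[0],q[:,1]-c[1])-.03,tcp[:2]+[0,0.005],loss="soft_l1",f_scale=.002)
        print("band",lo,hi,k.sum(),"centre-tcp mm",((s.x-tcp[:2])*1e3).round(1),"res mm",(np.median(abs(s.fun))*1e3).round(1))
    k=(np.hypot(P[:,0]-tcp[0],P[:,1]-tcp[1])<.04)&(abs(P[:,2]-b)<.03);print("lowest z-b mm",np.nanpercentile((P[k,2]-b)*1e3,[0,2,5]).round(1))
E
python3 - <<'E'
from h import *
f=np.load("pics/side5.npy",allow_pickle=True).item()
axis(f,np.array([.5337,.2522,.2567]))
E
```

```text
band 0.01 0.03 104 centre-tcp mm [-2.6 -0.3] res mm 1.8
band 0.03 0.05 102 centre-tcp mm [-2.4 -0.2] res mm 1.3
band 0.05 0.075 135 centre-tcp mm [-1.3 -0.8] res mm 1.7
lowest z-b mm [0.  2.5 3.5]
```

```bash
python3 -m crank '[[0.17,0.05,0.2,0,0,0],[0,0,0.5,0,0,0],[0,0,0.6,0,0,0],[0,0,0.6,0,0,0],[0,0,0.6,0,0,0],[0,0,0.6,0,0,0],[0,0,0.5,0,0,0],[0,0,0.3,0,0,0],[0,0,0.2,0,0,0],[0,0,0,0,0,0],[0,0,0,0,0,0]]'
python3 - <<'E'
from h import *
from bench import status,eyes
o=status.get_obs();print(o["tcp_pos"],togo(o,[.535,.2555,.1535]))
fs=eyes.grab_frame("side");ft=eyes.grab_frame("top");axis(fs,o["tcp_pos"])
h=lambda f,a,b,c,d,k:cv2.resize(f["image"][a:b,c:d],None,fx=k,fy=k,interpolation=cv2.INTER_CUBIC)
cv2.imwrite("pics/c6.png",np.hstack([h(fs,100,220,240,340,4),h(ft,160,280,180,280,4)])[:,:,::-1])
E
```

```text
clock: 16.3
tcp_pos: [0.5352, 0.2566, 0.175]
orientation: [2.305, 2.134, 0.001]
contact_force: [0.2, -0.3, -2.2]
grip_width: 0.035
gripper_force: 60.1
[0.53520261 0.25660131 0.17503981] ('shift units(20mm)', array([-0.056, -0.006,  1.077]), 'turn units', array([ 0.0007, -0.0006, -0.0026]))
band 0.01 0.03 95 centre-tcp mm [-2.5 -0.2] res mm 1.7
band 0.03 0.05 101 centre-tcp mm [-2.3 -0.5] res mm 1.4
band 0.05 0.075 125 centre-tcp mm [-2.3 -0.3] res mm 1.4
lowest z-b mm [-28.9   1.6   2.5]
```

View pics/c6.png

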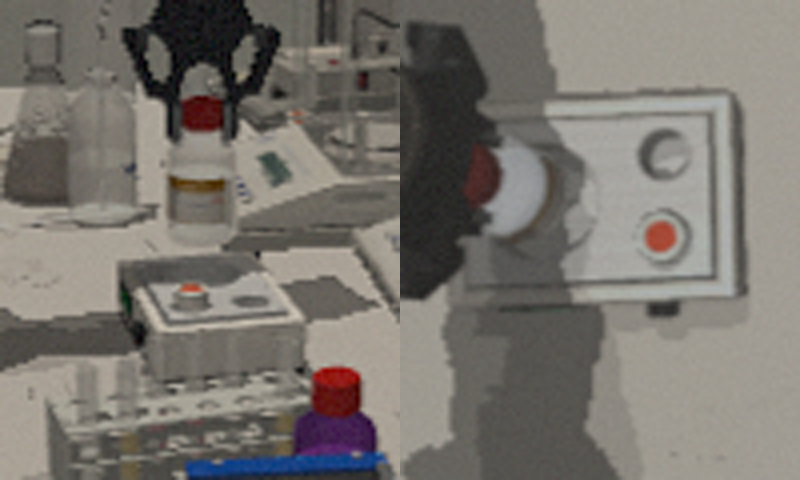

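Bottle is ~3 cm above the bore and upright, and the vial is clear. I'll lower the rest and compare the two cameras on the vial to settle the 2 mm x offset.

```bash
python3 -m crank '[[-0.03,0,0.2,0,0,0],[-0.03,0,0.3,0,0,0],[0,0,0.3,0,0,0],[0,0,0.2,0,0,0],[0,0,0.07,0,0,0],[0,0,0,0,0,0],[0,0,0,0,0,0],[0,0,0,0,0,0]]'
python3 - <<'E'
from h import *
from bench import status,eyes
o=status.get_obs();print(o["tcp_pos"],togo(o,[.535,.2555,.1535]))
V,U=np.mgrid[:400,:640]
for n in("top","side"):
    f=np.load(f"pics/{n}0.npy",allow_pickle=True).item();P=pts(f);h,s,v=cv2.split(cv2.cvtColor(f["image"],cv2.COLOR_RGB2HSV))
    def show(nm,m,z):
        for c,st,k in blobs(m,5):
            q=P[k];print(n,nm,c,st[4],"ray",ray(f,*c,z),"med",np.nanmedian(q,0))
    roi=(P[...,0]>.4)&(P[...,0]<.65)&(P[...,1]>.1)&(P[...,1]<.3)
    show("vial",roi&((h<12)|(h>172))&(s>120)&(P[...,2]>.065),.0765)
    k=roi&(abs(P[...,2]-.06)<.006)
    q=P[k][:,:2];print(n,"heater rect",cv2.minAreaRect(q.astype(np.float32)))
f=eyes.grab_frame("side");axis(f,o["tcp_pos"])
E
```

```text
clock: 17.2
tcp_pos: [0.535, 0.2554, 0.1535]
orientation: [2.305, 2.134, 0.001]
contact_force: [0.1, -0.1, -3.3]
grip_width: 0.035
gripper_force: 60.1
[0.53500392 0.255424   0.15353948] ('shift units(20mm)', array([ 0.004, -0.   ,  0.002]), 'turn units', array([ 0.0005, -0.0004, -0.0025]))
top vial [244.8 218.8] 40 ray [0.51304669 0.17642197 0.0765    ] med [0.51269601 0.17635734 0.07502081]
top heater rect ((0.5369622707366943, 0.22007566690444946), (0.12737049162387848, 0.16594728827476501), 3.4992470741271973)
side vial [287.  171.6] 8 ray [0.51081357 0.17667091 0.0765    ] med [0.51227429 0.18081278 0.07528178]
side heater rect ((0.5331207513809204, 0.2156810313463211), (0.1273673176765442, 0.17216776311397552), 3.483839750289917)
band 0.01 0.03 98 centre-tcp mm [-2.3 -0.1] res mm 1.3
band 0.03 0.05 97 centre-tcp mm [-1.9 -0.3] res mm 1.7
band 0.05 0.075 129 centre-tcp mm [-1.3 -0.6] res mm 1.9
lowest z-b mm [-29.3 -28.  -27. ]
```

Vial-to-bore distance measures 81.5 mm against 81 given, and the side camera's x bias of about 2 mm accounts for the offset, so the bottle is centred. The base is about 10 mm above the face and the arm is still.

```bash
python3 -m crank '[[0,0,0,0,0,0],[0,0,0,0,0,0],[0,0,0,0,0,0]]' && python3 -c "
from bench import r,status
print(abs(status.get_obs()['qvel']).max());print(r.hand_in())"
```

```text
clock: 17.55
tcp_pos: [0.5348, 0.2554, 0.1534]
orientation: [-2.305, -2.134, -0.0]
contact_force: [0.2, 0.0, -2.7]
grip_width: 0.0349
gripper_force: 60.1
0.0022598608948840677
the job is handed in; nothing more can be done
None
```

I handed the job in at 17.6 s with the bottle gripped by its cap, upright and motionless, centred on the heater's large bore to within about 2 mm and about 1 cm above it; I saw no sign of it touching the heater, and the rack, beaker and cylinder were left alone.

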